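# Weigh the squat atomiser on the vanity balance

## Robot

A 6-joint arm with a two-finger parallel gripper is mounted at the origin on the work surface. World frame = base frame: x ahead of the robot, y to its left, z up, the work surface at z = 0. Lengths are in m, angles in rad, forces in N, time in s.
With the tool pointing down it reaches from about 0.4 to 0.825 m from the base axis. Payload 7 kg.
Tool frame: the origin (TCP) lies on the centre line of the jaws, within the pads' length; the fingertips stand 22 mm ahead of it and the grasp point (between the pads) lies 3 mm ahead of it (arm.tcp_to_tips is the distance from the TCP to the fingertips, in m); z points along the fingers, y is the line along which they close (so a half turn about z gives the same grasp; the last joint's range is limited). The gripper opens to 88 mm and grips with 3 to 60 N. Pads are 19 mm wide; open, the fingers measure 130 mm over their backs; the gripper's body (78 mm by 193 mm) begins 47 mm behind the grasp point.
Start: joints at [1.512, 0.359, 0.012, 0, -1.224, -0.288], TCP at [0.229, 0.635, 0.211] pointing down, gripper open.
Joint ranges: [-3.07, 3.07], [-1.43, 2.12], [-1.02, 1.25], [-3.03, 1.67], [-3.05, -0], [-3.03, 3.03]. Speed limits (rad/s): [2.39, 2.39, 3.01, 3.14, 3.14, 3.14].

## Interface

Orientations are given as [roll, pitch, yaw] about the fixed x, y, z axes, in that order (R = Rz(yaw) Ry(pitch) Rx(roll)).
In Python, from station import arm gives the robot as it stands.
- The arm moves only by the tool jog_arm, never from a script. Its argument "targets" is a list of rows, each an object of numbers: "dx", "dy", "dz": the shift along the tool's x, y, z in mm; "rx", "ry", "rz": the turn, a rotation vector about the tool's x, y, z in rad; "gripper": the closure, from 0 (fully open) to 1 (shut). In form: [{"dx": .., "dy": .., "dz": .., "rx": .., "ry": .., "rz": .., "gripper": ..}, ...]. A call has exactly 8 rows; each row is the pose to reach, as a shift and turn from the pose commanded when the call began, along the tool's axes at that moment; what a row does not reach only later rows make up. A row lasts 1/12 s, in which the tool goes at most 41.7 mm and 7.16 degrees, less where a joint would pass 70% of its speed; a pose out of reach is approached as far as the arm can. A call with a gripper value outside its range is refused whole. The fingers move at their own pace and stop on an object; "force" is the grip in N (left out, the last holds). Time passes only in rows, so rows that repeat a pose let the fingers close, or fill a call up. It gives the time, the measured TCP pose, the force, the opening and the grip force at its end, in the units of the state.
- arm.get_state(): the state, without advancing time (a new reading comes with each control period).
- arm.grab_frame(name): name is "side" or "top"; returns a dict with "frame" (400x640x3 uint8, red, green, blue), "z_map" (400x640 float32, m along the optical axis (not along the pixel's ray), 0 where there is no reading), "fx", "fy", "cx", "cy" (pixels), "distortion" ([k1, k2, p1, p2, k3] as OpenCV has them; the pictures are not rectified), "view" (4x4, takes a point from world to camera coordinates). Camera axes: x right, y down, z forward; pixel columns grow to the right and rows downward; lengths in m; the calibration is good to about 2 mm. A picture is of the moment at which its call begins.
- arm.job_done(): hands the job in; it is judged then, once.
The state is a dict: "t": time; "q": joint angles; "qd": joint speeds; "joint_efforts": joint torques, N m; "eef_pos": TCP position; "ee_rot": TCP orientation; "force": force on the tool from outside, world axes, zero at the start; "moment": the same for the moment, N m; "width": finger opening in m; "gripper_force": force on a finger pad.
Only numpy, scipy, OpenCV 4.12 (cv2) and the standard library are available. Lean on these libraries where they do the work, as an engineer would, in place of code of your own. Each camera call takes 0.05 s, during which the arm holds its last target. There are 200 camera calls.

## Task

See how much scent is left in the short, squat glass atomiser: pick it up and stand it upright in the centre of the round steel pan of the little sprung balance, setting it down gently so that the pan never bottoms out, and let go. Leave the tall slim atomiser and the ceramic cup where they are.

Things in the scene. Friction and masses are not known exactly. Their poses are not given: they have to be found in the camera images.
- squat_centre (a point): centre (half-way up, on the axis) of the short, squat atomiser that is to be weighed: an upright loose round amber-glass bottle, 44 mm in diameter up to 48 mm above its foot (shoulder to 54 mm), with a ribbed metal twist cap 23 mm in diameter on top; 76 mm high in all, so its foot lies 38 mm below this point; about 0.13 to 0.25 kg; z points up out of the cap, its yaw does not matter
- pan_top (a point): centre of the upper face of the balance's pan: a flat level steel disc 120 mm in diameter without a rim, with a thin dark circle 60 mm in diameter about its centre, above a round white base 124 mm in diameter that is fixed to the marble; the face is 78 mm above the marble when empty and sinks as it is loaded; z points up; x points to the small upright graduated strip at the balance's edge, which stays below the pan's face
- pan (a joint): how far the pan has sunk, in m: 0 empty, 0.016 at its stop; vertical spring of 300 N/m with a start force of about 0.2 N, so that the atomiser sinks it by about 3 to 8 mm and pushing to the stop takes about 5 N
- tall_centre (a point): centre (half-way up) of the tall slim atomiser, to be left alone: loose upright amber-glass bottle 34 mm in diameter with the same kind of metal cap, 120 mm high in all, its foot 60 mm below this point
- cup_centre (a point): centre (half-way up) of the loose white ceramic cup, to be left alone: an open cup 72 mm across the rim and 90 mm high, its foot 45 mm below this point

How it is judged:
By the outcome, as a careful person would: the job done as asked, in the order asked, and still so for the second after the job is handed in, with the robot touching nothing.
It also fails if it takes over 38 s, if anything falls off the work surface, if the arm or the gripper's body presses on something with over 40 N, if the wrist force passes 120 N, or if a joint passes its speed limit or range.

## Working session

There is one attempt and no reset: what is moved stays moved. The work goes in short steps, Python scripts to look and compute and a tool call to move; the robot and the scene stay as the last step left them, time stands still between calls to the robot, and variables do not carry over. Pictures are saved under pics/ and viewed, at most 10 in all, crops included, and the job is handed in when it is done.

Besides the shell and the picture viewer there is one more tool, called after "Request:" by a JSON object that holds its "method" and its "body". jog_arm: Moves the arm, as the interface text tells. Its arguments: {"type":"object","properties":{"targets":{"type":"array","items":{"type":"object","properties":{"dx":{"type":"number"},"dy":{"type":"number"},"dz":{"type":"number"},"rx":{"type":"number"},"ry":{"type":"number"},"rz":{"type":"number"},"gripper":{"type":"number"}}}},"force":{"type":"number"}},"required":["targets"]}

```bash
mkdir -p pics; ls; cat > h.py <<'E'
import numpy as np, cv2
from station import arm
def K(f): return np.array([[f['fx'],0,f['cx']],[0,f['fy'],f['cy']],[0,0,1.]])
def ray(f,u,v):
    p=cv2.undistortPoints(np.array([[[u,v]]],float),K(f),np.array(f['distortion'],float))[0,0]
    V=np.array(f['view']);R=V[:3,:3];return -R.T@V[:3,3],R.T@np.array([p[0],p[1],1.])
def onplane(f,u,v,z):
    o,d=ray(f,u,v);return o+d*(z-o[2])/d[2]
def cloud(f):
    z=f['z_map'];h,w=z.shape
    uv=np.stack(np.meshgrid(np.arange(w),np.arange(h)),-1).reshape(-1,1,2).astype(float)
    p=cv2.undistortPoints(uv,K(f),np.array(f['distortion'],float)).reshape(h,w,2)
    c=np.dstack([p[...,0]*z,p[...,1]*z,z]);V=np.array(f['view'])
    P=(c-V[:3,3])@V[:3,:3];P[z==0]=np.nan;return P
E
python3 - <<'E'
from h import *
a=[]
for n in('top','side'):
    f=arm.grab_frame(n);np.save(f'{n}0.npy',f,allow_pickle=True)
    cv2.imwrite(f'pics/{n}0.png',f['frame'][...,::-1]);print(n,ray(f,320,200))
s=arm.get_state();print({k:np.round(v,3) for k,v in s.items()},arm.tcp_to_tips)
E
```

```text
pics
top (array([0.39254247, 0.0070614 , 1.02026033]), array([ 1.60520261e-01,  8.21587064e-04, -9.87118695e-01]))
side (array([0.21741282, 0.50232107, 0.57772208]), array([ 0.43126345, -0.64518968, -0.63068544]))
{'t': np.float64(0.1), 'q': array([ 1.512,  0.359,  0.011, -0.   , -1.224, -0.288]), 'qd': array([ 0.   , -0.001,  0.   ,  0.002, -0.   , -0.002]), 'joint_efforts': array([-2.0000e-03, -5.8417e+01,  2.9375e+01,  7.0160e+00,  1.0000e-02,
       -0.0000e+00]), 'eef_pos': array([0.229, 0.634, 0.21 ]), 'ee_rot': array([ 3.14 , -0.   , -0.347]), 'force': array([ 0.676,  0.815, -0.683]), 'moment': array([ 0.002, -0.001, -0.051]), 'gripper_force': np.float64(0.0), 'width': np.float64(0.088)} 0.022
```

View pics/top0.png

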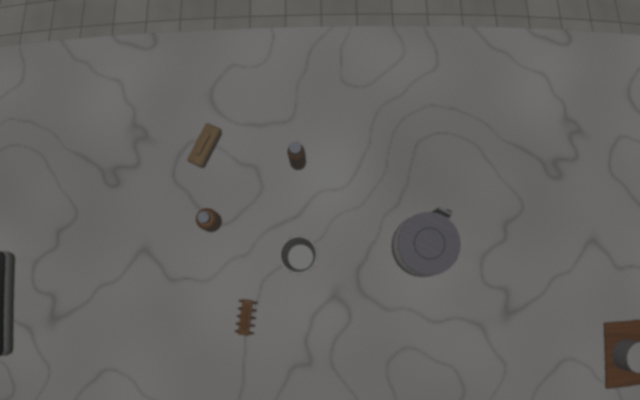

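View pics/side0.png

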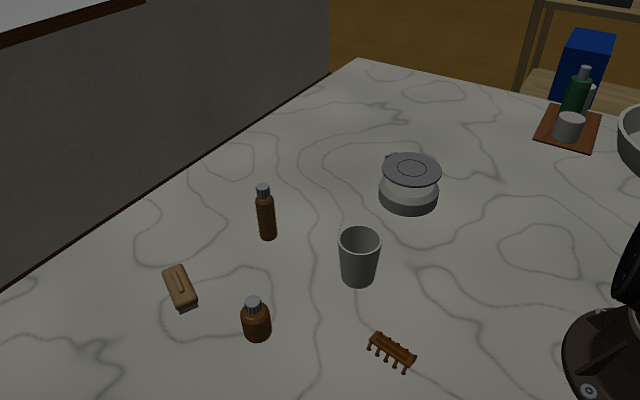

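Top view: squat bottle at (207,218), tall one at (297,155), cup at (298,254) and pan at (428,244). In the side view they are at (256,318), (266,212), (359,256) and (411,169). Next I measure them.

```bash
python3 - <<'E'
from h import *
F={n:np.load(f'{n}0.npy',allow_pickle=True).item() for n in('top','side')}
T,S=F['top'],F['side']
for nm,t,z in(('squatcap',(204,217),.076),('tallcap',(295,147),.12),('panring',(430,243),.078)):
    print(nm,'rough',onplane(T,*t,z).round(4))
for nm,s,z in(('squatcap',(253,300),.076),('tallcap',(263,187),.12),('panring',(412,168),.078)):
    print(nm,'rough side',onplane(S,*s,z).round(4))
for n,f in F.items():
    P=cloud(f)
    c={'squat':onplane(T,204,217,.076),'tall':onplane(T,295,147,.12),'cup':onplane(T,298,250,.09),'pan':onplane(T,428,243,.078)}
    for k,(zz,r) in {'squat':((.068,.084),.025),'tall':((.112,.128),.025),'cup':((.08,.097),.05),'pan':((.07,.086),.075)}.items():
        m=(np.hypot(P[...,0]-c[k][0],P[...,1]-c[k][1])<r)&(P[...,2]>zz[0])&(P[...,2]<zz[1])
        m=m.astype(np.uint8)
        if not m.any(): print(n,k,'none');continue
        q=P[m>0];cn=max(cv2.findContours(m,0,2)[0],key=cv2.contourArea)
        x=[(u,v) for u,v in cn[:,0]]
        e=cv2.fitEllipse(cn) if len(cn)>4 else None
        h=np.median(q[:,2])
        print(n,k,m.sum(),'med',np.median(q,0).round(4),'mid',((q.min(0)+q.max(0))/2).round(4),'ext',(np.ptp(q,0)).round(3), e and (np.round(e[0],1),np.round(e[1],1),onplane(f,*e[0],h).round(4)))
E
```

```text
squatcap rough [0.5175 0.2286 0.076 ]
tallcap rough [0.6383 0.0519 0.12  ]
panring rough [ 0.4604 -0.197   0.078 ]
squatcap rough side [0.518  0.2313 0.076 ]
tallcap rough side [0.6346 0.0566 0.12  ]
panring rough side [ 0.4581 -0.1916  0.078 ]
top squat 124 med [0.5177 0.2304 0.0757] mid [0.518  0.2308 0.0747] ext [0.023 0.023 0.012] (array([203.1, 216.8]), array([11.7, 12.1]), array([0.518 , 0.2303, 0.0757]))
top tall 130 med [0.6383 0.0521 0.1197] mid [0.6386 0.0521 0.1179] ext [0.023 0.022 0.011] (array([294.5, 147.4]), array([12.2, 12.5]), array([0.6377, 0.0529, 0.1197]))
top cup 308 med [0.4466 0.0533 0.0892] mid [0.4443 0.0501 0.0885] ext [0.07  0.07  0.017] (array([298.1, 254.4]), array([38. , 38.2]), array([0.4435, 0.0499, 0.0892]))
top pan 3138 med [ 0.4605 -0.1949  0.0778] mid [ 0.4658 -0.1955  0.0771] ext [0.127 0.119 0.014] (array([429.2, 241.8]), array([60.5, 67.4]), array([ 0.4626, -0.1957,  0.0778]))
side squat 199 med [0.5171 0.2341 0.0744] mid [0.5177 0.2328 0.0721] ext [0.023 0.024 0.008] (array([252.5, 302.5]), array([14.6, 16. ]), array([0.5167, 0.2342, 0.0744]))
side tall 111 med [0.6361 0.0556 0.1184] mid [0.6376 0.0535 0.1166] ext [0.024 0.023 0.009] (array([262.7, 187.3]), array([10.1, 13.1]), array([0.636 , 0.0558, 0.1184]))
side cup 512 med [0.4439 0.0503 0.087 ] mid [0.4439 0.0517 0.0853] ext [0.07  0.072 0.011] (array([359.3, 241.1]), array([33.8, 43.5]), array([0.4424, 0.0546, 0.087 ]))
side pan 1727 med [ 0.4581 -0.1876  0.0769] mid [ 0.4655 -0.1939  0.0749] ext [0.128 0.123 0.01 ] (array([410.7, 169.2]), array([35.3, 61.1]), array([ 0.4591, -0.1879,  0.0769]))
```

```bash
cat >> h.py <<'E'
from scipy.spatial.transform import Rotation as Ro
def delta(p):
    s=arm.get_state();R=Ro.from_euler('xyz',s['ee_rot'])
    print('t',round(float(s['t']),2),'tcp',np.round(s['eef_pos'],4),'rot',np.round(s['ee_rot'],4),'F',np.round(s['force'],2),'d mm',(1000*R.inv().apply(np.array(p)-s['eef_pos'])).round(1))
E
python3 -c "
from h import *
delta([.518,.2315,.15])"
```

```text
t 0.1 tcp [0.2293 0.6344 0.21  ] rot [ 3.1401e+00 -1.0000e-04 -3.4690e-01] F [ 0.68  0.82 -0.68] d mm [408.5 280.6  60.5]
```

Request:
{"method": "jog_arm", "body": {"targets": [{"dx": 15,"dy": 10,"dz": 0},{"dx": 40,"dy": 27,"dz": 0},{"dx": 70,"dy": 48,"dz": 0},{"dx": 100,"dy": 69,"dz": 0},{"dx": 130,"dy": 89,"dz": 0},{"dx": 160,"dy": 110,"dz": 0},{"dx": 190,"dy": 130,"dz": 0},{"dx": 220,"dy": 151,"dz": 0}]}}

```text
invalid input at $.targets[0]: expected keys dx, dy, dz, rx, ry, rz, gripper
```

Request:
{"method": "jog_arm", "body": {"targets": [{"dx": 30,"dy": 21,"dz": 5},{"dx": 60,"dy": 42,"dz": 15},{"dx": 90,"dy": 63,"dz": 25},{"dx": 120,"dy": 84,"dz": 38},{"dx": 150,"dy": 105,"dz": 48},{"dx": 172,"dy": 119,"dz": 56},{"dx": 188,"dy": 130,"dz": 60},{"dx": 188,"dy": 130,"dz": 60}]}}

```text
invalid input at $.targets[0]: expected keys dx, dy, dz, rx, ry, rz, gripper
```

```bash
python3 - <<'E'
from h import *
delta([.518,.2315,.041])
f=arm.grab_frame('side');cv2.imwrite('pics/s1.png',cv2.resize(f['frame'][150:400,120:440,::-1],None,fx=2,fy=2))
E
```

```text
t 0.1 tcp [0.2293 0.6344 0.21  ] rot [ 3.1401e+00 -1.0000e-04 -3.4690e-01] F [ 0.68  0.82 -0.68] d mm [408.5 280.5 169.5]
```

View pics/s1.png

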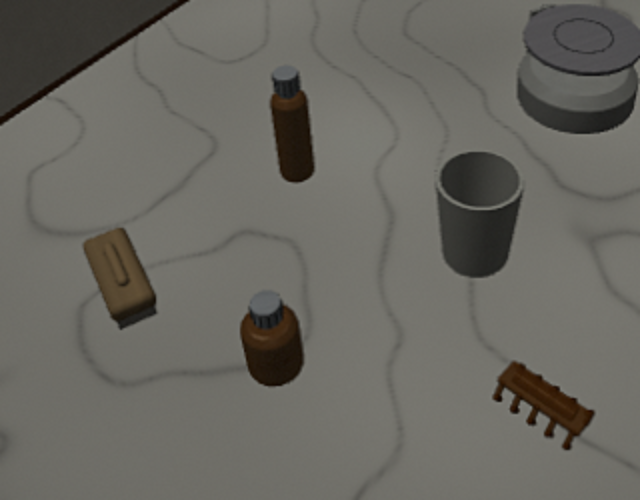

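The calls were refused because every row needs all the keys, so the arm hasn't moved. The picture still shows the start: squat bottle with its cap at crop (266,305), nothing near the grasp. I'll resend the moves with full rows.

Request:
{"method": "jog_arm", "body": {"targets": [{"dx": 15,"dy": 10,"dz": 0,"rx": 0,"ry": 0,"rz": 0,"gripper": 0},{"dx": 40,"dy": 27,"dz": 0,"rx": 0,"ry": 0,"rz": 0,"gripper": 0},{"dx": 70,"dy": 48,"dz": 0,"rx": 0,"ry": 0,"rz": 0,"gripper": 0},{"dx": 100,"dy": 69,"dz": 0,"rx": 0,"ry": 0,"rz": 0,"gripper": 0},{"dx": 130,"dy": 89,"dz": 0,"rx": 0,"ry": 0,"rz": 0,"gripper": 0},{"dx": 160,"dy": 110,"dz": 0,"rx": 0,"ry": 0,"rz": 0,"gripper": 0},{"dx": 190,"dy": 130,"dz": 0,"rx": 0,"ry": 0,"rz": 0,"gripper": 0},{"dx": 220,"dy": 151,"dz": 0,"rx": 0,"ry": 0,"rz": 0,"gripper": 0}]}}

```text
t: 0.82
eef_pos: [0.3858, 0.4159, 0.2109]
ee_rot: [-3.142, 0.0, -0.347]
force: [0.2, 0.7, -0.4]
width: 0.0878
gripper_force: 0.0
```

Request:
{"method": "jog_arm", "body": {"targets": [{"dx": 30,"dy": 21,"dz": 5,"rx": 0,"ry": 0,"rz": 0,"gripper": 0},{"dx": 60,"dy": 42,"dz": 15,"rx": 0,"ry": 0,"rz": 0,"gripper": 0},{"dx": 90,"dy": 63,"dz": 25,"rx": 0,"ry": 0,"rz": 0,"gripper": 0},{"dx": 120,"dy": 84,"dz": 38,"rx": 0,"ry": 0,"rz": 0,"gripper": 0},{"dx": 150,"dy": 105,"dz": 48,"rx": 0,"ry": 0,"rz": 0,"gripper": 0},{"dx": 172,"dy": 119,"dz": 56,"rx": 0,"ry": 0,"rz": 0,"gripper": 0},{"dx": 188,"dy": 130,"dz": 60,"rx": 0,"ry": 0,"rz": 0,"gripper": 0},{"dx": 188,"dy": 130,"dz": 60,"rx": 0,"ry": 0,"rz": 0,"gripper": 0}]}}

```text
t: 1.48
eef_pos: [0.5183, 0.228, 0.1494]
ee_rot: [3.139, 0.001, -0.35]
force: [0.4, 0.6, 0.7]
width: 0.0877
gripper_force: 0.0
```

```bash
python3 - <<'E'
from h import *
delta([.518,.2315,.041])
f=arm.grab_frame('side');cv2.imwrite('pics/s2.png',cv2.resize(f['frame'][150:400,120:440,::-1],None,fx=2,fy=2))
E
```

```text
t 1.48 tcp [0.5183 0.228  0.1494] rot [ 3.1391e+00  1.2000e-03 -3.5020e-01] F [0.38 0.6  0.67] d mm [ -1.3  -3.4 108.4]
```

View pics/s2.png

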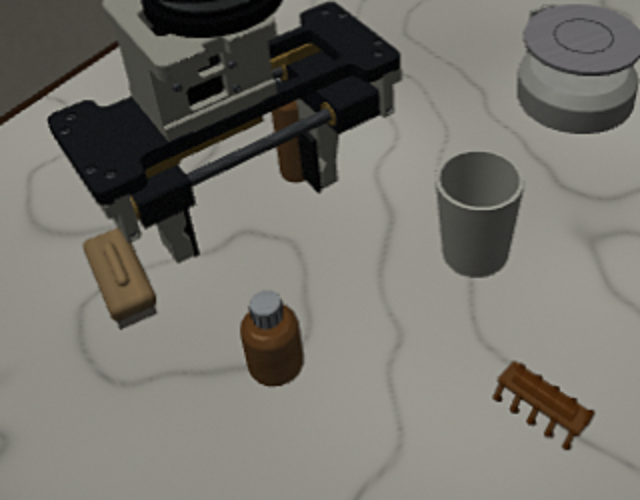

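```bash
python3 - <<'E'
from h import *
f=arm.grab_frame('side');s=arm.get_state();V=np.array(f['view'])
R=Ro.from_euler('xyz',s['ee_rot']);p=np.array(s['eef_pos'])
for o in([0,0,.022],[0,.05,.022],[0,-.05,.022]):
    uv=cv2.projectPoints((p+R.apply(o))[None],V[:3,:3],V[:3,3],K(f),np.array(f['distortion'],float))[0].ravel()
    print(o,((uv-[120,150])*2).round())
delta([.518,.2315,.041])
P=cloud(f);m=(np.hypot(P[...,0]-p[0],P[...,1]-p[1])<.09)&(P[...,2]>.1)&(P[...,2]<.15)
q=P[m];
l=R.inv().apply(q-p)
for sg in(1,-1):
    a=l[l[:,1]*sg>0.03]; print(sg,len(a),a.min(0).round(3),a.max(0).round(3),np.percentile(a[:,2],98))
# same from the top camera
T=arm.grab_frame('top');P=cloud(T);m=(np.hypot(P[...,0]-p[0],P[...,1]-p[1])<.15)&(P[...,2]>.17)&(P[...,2]<.30)
l=R.inv().apply(P[m]-p);print(l.min(0).round(3),l.max(0).round(3))
E
```

```text
[0, 0, 0.022] [258. 251.]
[0, 0.05, 0.022] [320. 218.]
[0, -0.05, 0.022] [192. 286.]
t 1.58 tcp [0.5177 0.2306 0.1505] rot [ 3.1409e+00  4.0000e-04 -3.4890e-01] F [-0.36 -0.28  0.52] d mm [ -0.   -1.  109.5]Traceback (most recent call last):
  File "<stdin>", line 12, in <module>
    return umr_minimum(a, axis, None, out, keepdims, initial, where)
ValueError: zero-size array to reduction operation minimum which has no identity
```

```bash
python3 - <<'E'
from h import *
f=arm.grab_frame('side');s=arm.get_state()
R=Ro.from_euler('xyz',s['ee_rot']);p=np.array(s['eef_pos'])
P=cloud(f);print('t',s['t'])
for u,v in((180,252),(192,250),(325,184),(322,170),(180,235)):
    q=P[150+v//2,120+u//2];print((u,v),q.round(3),R.inv().apply(q-p).round(3))
cv2.imwrite('pics/s3.png',cv2.resize(f['frame'][150:350,160:360,::-1],None,fx=3,fy=3,interpolation=2))
E
```

```text
t 1.6333
(180, 252) [0.525 0.286 0.177] [-0.011 -0.054 -0.026]
(192, 250) [0.524 0.278 0.171] [-0.009 -0.046 -0.02 ]
(325, 184) [0.489 0.188 0.172] [-0.012  0.05  -0.021]
(322, 170) [0.49  0.189 0.185] [-0.012  0.05  -0.034]
(180, 235) [0.529 0.28  0.186] [-0.006 -0.05  -0.035]
```

View pics/s3.png

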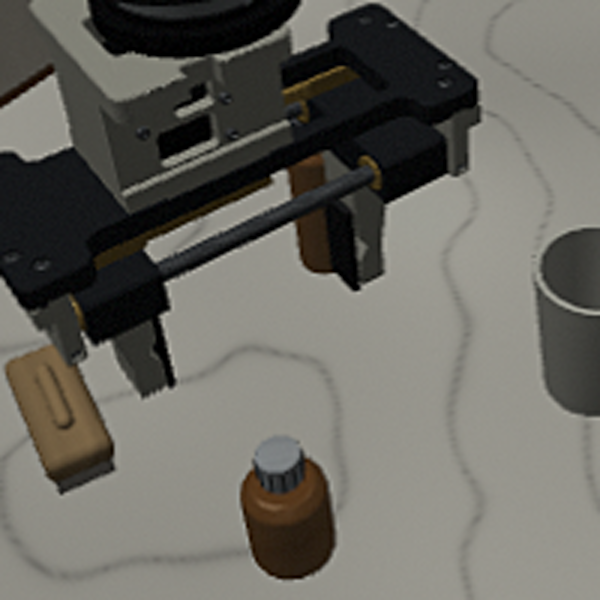

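The fingertips look higher than the state implies, so I'll check with the depth map before going down.

```bash
python3 - <<'E'
from h import *
f=arm.grab_frame('side');s=arm.get_state()
R=Ro.from_euler('xyz',s['ee_rot']);p=np.array(s['eef_pos'])
P=cloud(f);L=R.inv().apply((P-p).reshape(-1,3)).reshape(P.shape)
for c0,r0 in((205,240),(275,205)):
  for c in range(c0,c0+20,4):
    col=[(r,*(1000*L[r,c]).round().astype(int)) for r in range(r0,r0+50,4) if np.isfinite(L[r,c,0]) and abs(L[r,c,0])<.05 and L[r,c,2]<.06]
    print(c,col[-3:])
E
```

```text
205 [(272, np.int64(-10), np.int64(-58), np.int64(-35)), (276, np.int64(-12), np.int64(-60), np.int64(-31)), (280, np.int64(-10), np.int64(-60), np.int64(-22))]
209 [(272, np.int64(-11), np.int64(-54), np.int64(-33)), (276, np.int64(-10), np.int64(-55), np.int64(-26)), (280, np.int64(-13), np.int64(-56), np.int64(-22))]
213 [(268, np.int64(-10), np.int64(-47), np.int64(-34)), (272, np.int64(-12), np.int64(-49), np.int64(-31)), (276, np.int64(-12), np.int64(-50), np.int64(-24))]
217 [(240, np.int64(-33), np.int64(-42), np.int64(-96)), (276, np.int64(-10), np.int64(-45), np.int64(-18))]
221 [(240, np.int64(-31), np.int64(-37), np.int64(-92))]
275 [(233, np.int64(-7), np.int64(44), np.int64(-38)), (237, np.int64(-7), np.int64(44), np.int64(-31)), (241, np.int64(-5), np.int64(44), np.int64(-22))]
279 [(237, np.int64(-11), np.int64(47), np.int64(-31)), (241, np.int64(-10), np.int64(47), np.int64(-24)), (245, np.int64(-11), np.int64(46), np.int64(-17))]
283 [(233, np.int64(-12), np.int64(53), np.int64(-37)), (237, np.int64(-12), np.int64(52), np.int64(-30)), (241, np.int64(-13), np.int64(52), np.int64(-23))]
287 [(233, np.int64(-11), np.int64(60), np.int64(-32)), (237, np.int64(-12), np.int64(59), np.int64(-26)), (241, np.int64(-12), np.int64(58), np.int64(-19))]
291 [(205, np.int64(-39), np.int64(52), np.int64(-102)), (209, np.int64(-39), np.int64(52), np.int64(-96)), (213, np.int64(-40), np.int64(51), np.int64(-91))]
```

The lateral position agrees, but the fingers appear about 37 mm higher along the tool axis than stated. I'll go part-way down, which is safe either way, and look again.

Request:
{"method": "jog_arm", "body": {"targets": [{"dx": 0,"dy": 0,"dz": 12,"rx": 0,"ry": 0,"rz": 0,"gripper": 0},{"dx": 0,"dy": 0,"dz": 30,"rx": 0,"ry": 0,"rz": 0,"gripper": 0},{"dx": 0,"dy": 0,"dz": 48,"rx": 0,"ry": 0,"rz": 0,"gripper": 0},{"dx": 0,"dy": 0,"dz": 64,"rx": 0,"ry": 0,"rz": 0,"gripper": 0},{"dx": 0,"dy": -1,"dz": 78,"rx": 0,"ry": 0,"rz": 0,"gripper": 0},{"dx": 0,"dy": -1,"dz": 86,"rx": 0,"ry": 0,"rz": 0,"gripper": 0},{"dx": 0,"dy": -1,"dz": 90,"rx": 0,"ry": 0,"rz": 0,"gripper": 0},{"dx": 0,"dy": -1,"dz": 90,"rx": 0,"ry": 0,"rz": 0,"gripper": 0}]}}

```text
t: 2.35
eef_pos: [0.5175, 0.2331, 0.0605]
ee_rot: [3.141, 0.0, -0.346]
force: [0.3, 0.1, 0.9]
width: 0.0873
gripper_force: 0.0
```

```bash
python3 - <<'E'
from h import *
arm.grab_frame('side')
f=arm.grab_frame('side');s=arm.get_state()
delta([.518,.2315,.041])
R=Ro.from_euler('xyz',s['ee_rot']);p=np.array(s['eef_pos']);V=np.array(f['view'])
P=cloud(f);L=R.inv().apply((P-p).reshape(-1,3)).reshape(P.shape)
for sg in(1,-1):
    m=(abs(L[...,0])<.02)&(L[...,1]*sg>.040)&(L[...,1]*sg<.063)&(P[...,2]>.012)
    print(sg,m.sum(),'tip world z',np.nanpercentile(P[...,2][m],[0,2,5]).round(3),'y range',np.nanpercentile(L[...,1][m],[1,99]).round(3))
cv2.imwrite('pics/s4.png',cv2.resize(f['frame'][200:370,160:360,::-1],None,fx=3,fy=3,interpolation=2))
E
```

```text
t 2.45 tcp [0.5183 0.2334 0.0616] rot [-3.1408e+00 -6.0000e-04 -3.4610e-01] F [0.16 0.3  0.27] d mm [ 0.4  1.9 20.6]
1 347 tip world z [0.075 0.078 0.08 ] y range [0.043 0.06 ]
-1 462 tip world z [0.076 0.081 0.083] y range [-0.061 -0.045]
```

View pics/s4.png

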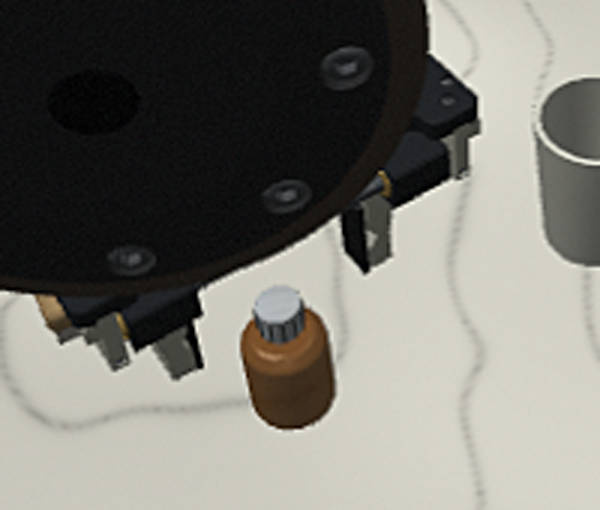

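The side view shows the tips (crop (180,375) and (362,268)) only level with the cap top. Depth puts them at z ≈ 0.076 with eef z = 0.061, so the real tips are about 14 mm behind the reported TCP. I'll plan with the measured offset: tips at 0.02 means eef z ≈ 0.006, approached in stages with force checks.

Request:
{"method": "jog_arm", "body": {"targets": [{"dx": 0,"dy": 1,"dz": 4,"rx": 0,"ry": 0,"rz": 0,"gripper": 0},{"dx": 0,"dy": 1,"dz": 10,"rx": 0,"ry": 0,"rz": 0,"gripper": 0},{"dx": 0,"dy": 1,"dz": 17,"rx": 0,"ry": 0,"rz": 0,"gripper": 0},{"dx": 0,"dy": 1,"dz": 24,"rx": 0,"ry": 0,"rz": 0,"gripper": 0},{"dx": 0,"dy": 1,"dz": 31,"rx": 0,"ry": 0,"rz": 0,"gripper": 0},{"dx": 0,"dy": 1,"dz": 34,"rx": 0,"ry": 0,"rz": 0,"gripper": 0},{"dx": 0,"dy": 1,"dz": 35,"rx": 0,"ry": 0,"rz": 0,"gripper": 0},{"dx": 0,"dy": 1,"dz": 35,"rx": 0,"ry": 0,"rz": 0,"gripper": 0}]}}

```text
t: 3.12
eef_pos: [0.5175, 0.2316, 0.0253]
ee_rot: [3.141, 0.0, -0.347]
force: [0.8, -0.6, 0.6]
width: 0.0879
gripper_force: 0.0
```

```bash
cat > tip.py <<'E'
from h import *
f=arm.grab_frame('side');s=arm.get_state()
delta([.518,.2315,.041])
R=Ro.from_euler('xyz',s['ee_rot']);p=np.array(s['eef_pos'])
P=cloud(f);L=R.inv().apply((P-p).reshape(-1,3)).reshape(P.shape)
for sg in(1,-1):
    m=(abs(L[...,0])<.02)&(L[...,1]*sg>.040)&(L[...,1]*sg<.063)&(P[...,2]>.012)
    print(sg,m.sum(),'tip world z',np.nanpercentile(P[...,2][m],[0,2,5]).round(3),'y range',np.nanpercentile(L[...,1][m],[1,99]).round(3))
m=(np.hypot(P[...,0]-.518,P[...,1]-.2315)<.03)&(P[...,2]>.01)&(P[...,2]<.046)
q=P[m];print('bottle seen',m.sum(),len(q) and ((q.min(0)+q.max(0))/2).round(3))
E
python3 tip.py
```

```text
t 3.17 tcp [0.5177 0.2318 0.0257] rot [ 3.1413e+00  1.0000e-04 -3.4670e-01] F [-0.03  0.47  1.04] d mm [  0.4   0.2 -15.3]
1 0 tip world z nan y range nan
-1 803 tip world z [0.038 0.047 0.434] y range [-0.059 -0.04 ]
bottle seen 297 [0.511 0.236 0.026]
  return np.nanmean(a, axis, out=out, keepdims=keepdims)
```

No contact, and the tips measure 0.038, which fits the offset. I'll go down the last 18 mm and close.

Request:
{"method": "jog_arm", "body": {"targets": [{"dx": 0,"dy": 0,"dz": 3,"rx": 0,"ry": 0,"rz": 0,"gripper": 0},{"dx": 0,"dy": 0,"dz": 7,"rx": 0,"ry": 0,"rz": 0,"gripper": 0},{"dx": 0,"dy": 0,"dz": 11,"rx": 0,"ry": 0,"rz": 0,"gripper": 0},{"dx": 0,"dy": 0,"dz": 15,"rx": 0,"ry": 0,"rz": 0,"gripper": 0},{"dx": 0,"dy": 0,"dz": 17,"rx": 0,"ry": 0,"rz": 0,"gripper": 0},{"dx": 0,"dy": 0,"dz": 18,"rx": 0,"ry": 0,"rz": 0,"gripper": 0},{"dx": 0,"dy": 0,"dz": 18,"rx": 0,"ry": 0,"rz": 0,"gripper": 0},{"dx": 0,"dy": 0,"dz": 18,"rx": 0,"ry": 0,"rz": 0,"gripper": 0}]}}

```text
t: 3.83
eef_pos: [0.5177, 0.2319, 0.0078]
ee_rot: [3.142, -0.0, -0.347]
force: [0.1, 0.2, 0.2]
width: 0.0876
gripper_force: 0.0
```

Request:
{"method": "jog_arm", "body": {"targets": [{"dx": 0,"dy": 0,"dz": 0,"rx": 0,"ry": 0,"rz": 0,"gripper": 0.15},{"dx": 0,"dy": 0,"dz": 0,"rx": 0,"ry": 0,"rz": 0,"gripper": 0.3},{"dx": 0,"dy": 0,"dz": 0,"rx": 0,"ry": 0,"rz": 0,"gripper": 0.4},{"dx": 0,"dy": 0,"dz": 0,"rx": 0,"ry": 0,"rz": 0,"gripper": 0.47},{"dx": 0,"dy": 0,"dz": 0,"rx": 0,"ry": 0,"rz": 0,"gripper": 0.55},{"dx": 0,"dy": 0,"dz": 0,"rx": 0,"ry": 0,"rz": 0,"gripper": 0.7},{"dx": 0,"dy": 0,"dz": 0,"rx": 0,"ry": 0,"rz": 0,"gripper": 0.8},{"dx": 0,"dy": 0,"dz": 0,"rx": 0,"ry": 0,"rz": 0,"gripper": 0.8}], "force": 20}}

```text
t: 4.5
eef_pos: [0.5176, 0.2318, 0.0079]
ee_rot: [3.142, 0.0, -0.347]
force: [0.3, 0.0, 0.0]
width: 0.0434
gripper_force: 20.0
```

Gripped at 43.4 mm, which matches the 44 mm body, so I lift.

Request:
{"method": "jog_arm", "body": {"targets": [{"dx": 0,"dy": 0,"dz": -4,"rx": 0,"ry": 0,"rz": 0,"gripper": 0.8},{"dx": 0,"dy": 0,"dz": -14,"rx": 0,"ry": 0,"rz": 0,"gripper": 0.8},{"dx": 0,"dy": 0,"dz": -32,"rx": 0,"ry": 0,"rz": 0,"gripper": 0.8},{"dx": 0,"dy": 0,"dz": -56,"rx": 0,"ry": 0,"rz": 0,"gripper": 0.8},{"dx": 0,"dy": 0,"dz": -82,"rx": 0,"ry": 0,"rz": 0,"gripper": 0.8},{"dx": 0,"dy": 0,"dz": -108,"rx": 0,"ry": 0,"rz": 0,"gripper": 0.8},{"dx": 0,"dy": 0,"dz": -132,"rx": 0,"ry": 0,"rz": 0,"gripper": 0.8},{"dx": 0,"dy": 0,"dz": -150,"rx": 0,"ry": 0,"rz": 0,"gripper": 0.8}]}}

```text
t: 5.17
eef_pos: [0.518, 0.2321, 0.1611]
ee_rot: [-3.139, -0.001, -0.347]
force: [0.6, 1.0, -2.0]
width: 0.0437
gripper_force: 20.0
```

Request:
{"method": "jog_arm", "body": {"targets": [{"dx": 0,"dy": 0,"dz": -8,"rx": 0,"ry": 0,"rz": 0,"gripper": 0.8},{"dx": 0,"dy": 0,"dz": -12,"rx": 0,"ry": 0,"rz": 0,"gripper": 0.8},{"dx": 0,"dy": 0,"dz": -12,"rx": 0,"ry": 0,"rz": 0,"gripper": 0.8},{"dx": 0,"dy": 0,"dz": -12,"rx": 0,"ry": 0,"rz": 0,"gripper": 0.8},{"dx": 0,"dy": 0,"dz": -12,"rx": 0,"ry": 0,"rz": 0,"gripper": 0.8},{"dx": 0,"dy": 0,"dz": -12,"rx": 0,"ry": 0,"rz": 0,"gripper": 0.8},{"dx": 0,"dy": 0,"dz": -12,"rx": 0,"ry": 0,"rz": 0,"gripper": 0.8},{"dx": 0,"dy": 0,"dz": -12,"rx": 0,"ry": 0,"rz": 0,"gripper": 0.8}]}}

```text
t: 5.83
eef_pos: [0.5174, 0.2317, 0.1692]
ee_rot: [3.14, 0.001, -0.347]
force: [0.1, -0.9, -1.6]
width: 0.0435
gripper_force: 20.0
```

```bash
python3 - <<'E'
from h import *
F=[]
f=arm.grab_frame('side');T=arm.grab_frame('top')
delta([.4595,-.1945,.17])
s=arm.get_state();p=np.array(s['eef_pos']);P=cloud(f)
# amber mask near the gripped bottle
hsv=cv2.cvtColor(f['frame'],cv2.COLOR_RGB2HSV)
m=(np.hypot(P[...,0]-p[0],P[...,1]-p[1])<.03)&(P[...,2]>.12)&(P[...,2]<.23)&(hsv[...,1]>90)
q=P[m];print(m.sum(),'amber z 2..98%',np.percentile(q[:,2],[0,2,98]).round(3),q.min(0).round(3),q.max(0).round(3))
E
```

```text
t 5.93 tcp [0.5175 0.2318 0.1695] rot [ 3.141e+00  3.000e-04 -3.468e-01] F [-0.07  0.5  -2.99] d mm [ 9.030e+01  4.206e+02 -3.000e-01]
1275 amber z 2..98% [0.161 0.164 0.218] [0.496 0.21  0.161] [0.53  0.261 0.227]
```

Foot at about 0.162, weight about 2 N and held well. Carrying it over to the pan.

Request:
{"method": "jog_arm", "body": {"targets": [{"dx": 1,"dy": 5,"dz": 0,"rx": 0,"ry": 0,"rz": 0,"gripper": 0.8},{"dx": 4,"dy": 18,"dz": 0,"rx": 0,"ry": 0,"rz": 0,"gripper": 0.8},{"dx": 8,"dy": 38,"dz": 0,"rx": 0,"ry": 0,"rz": 0,"gripper": 0.8},{"dx": 14,"dy": 64,"dz": 0,"rx": 0,"ry": 0,"rz": 0,"gripper": 0.8},{"dx": 20,"dy": 94,"dz": 0,"rx": 0,"ry": 0,"rz": 0,"gripper": 0.8},{"dx": 26,"dy": 124,"dz": 0,"rx": 0,"ry": 0,"rz": 0,"gripper": 0.8},{"dx": 33,"dy": 154,"dz": 0,"rx": 0,"ry": 0,"rz": 0,"gripper": 0.8},{"dx": 39,"dy": 184,"dz": 0,"rx": 0,"ry": 0,"rz": 0,"gripper": 0.8}]}}

```text
t: 6.6
eef_pos: [0.4909, 0.0435, 0.1701]
ee_rot: [-3.141, -0.0, -0.347]
force: [0.8, -0.4, -1.8]
width: 0.0434
gripper_force: 20.0
```

Request:
{"method": "jog_arm", "body": {"targets": [{"dx": 6,"dy": 30,"dz": 0,"rx": 0,"ry": 0,"rz": 0,"gripper": 0.8},{"dx": 13,"dy": 60,"dz": 0,"rx": 0,"ry": 0,"rz": 0,"gripper": 0.8},{"dx": 19,"dy": 90,"dz": 0,"rx": 0,"ry": 0,"rz": 0,"gripper": 0.8},{"dx": 26,"dy": 120,"dz": 0,"rx": 0,"ry": 0,"rz": 0,"gripper": 0.8},{"dx": 32,"dy": 150,"dz": 0,"rx": 0,"ry": 0,"rz": 0,"gripper": 0.8},{"dx": 38,"dy": 178,"dz": 0,"rx": 0,"ry": 0,"rz": 0,"gripper": 0.8},{"dx": 43,"dy": 200,"dz": 0,"rx": 0,"ry": 0,"rz": 0,"gripper": 0.8},{"dx": 47,"dy": 217,"dz": 0,"rx": 0,"ry": 0,"rz": 0,"gripper": 0.8}]}}

```text
t: 7.27
eef_pos: [0.4609, -0.1768, 0.1701]
ee_rot: [3.142, -0.0, -0.348]
force: [0.9, 0.9, -2.4]
width: 0.0435
gripper_force: 20.0
```

Request:
{"method": "jog_arm", "body": {"targets": [{"dx": 3,"dy": 13,"dz": 3,"rx": 0,"ry": 0,"rz": 0,"gripper": 0.8},{"dx": 4,"dy": 18,"dz": 10,"rx": 0,"ry": 0,"rz": 0,"gripper": 0.8},{"dx": 4,"dy": 20,"dz": 20,"rx": 0,"ry": 0,"rz": 0,"gripper": 0.8},{"dx": 4,"dy": 20,"dz": 31,"rx": 0,"ry": 0,"rz": 0,"gripper": 0.8},{"dx": 4,"dy": 20,"dz": 42,"rx": 0,"ry": 0,"rz": 0,"gripper": 0.8},{"dx": 4,"dy": 20,"dz": 50,"rx": 0,"ry": 0,"rz": 0,"gripper": 0.8},{"dx": 4,"dy": 20,"dz": 54,"rx": 0,"ry": 0,"rz": 0,"gripper": 0.8},{"dx": 4,"dy": 20,"dz": 54,"rx": 0,"ry": 0,"rz": 0,"gripper": 0.8}]}}

```text
t: 7.93
eef_pos: [0.4584, -0.1943, 0.1147]
ee_rot: [3.141, 0.002, -0.346]
force: [-0.2, 0.5, -2.0]
width: 0.0433
gripper_force: 20.0
```

```bash
cat > look.py <<'E'
import sys
from h import *
f=arm.grab_frame('side')
delta([.4595,-.1945,.081])
s=arm.get_state();p=np.array(s['eef_pos']);P=cloud(f)
hsv=cv2.cvtColor(f['frame'],cv2.COLOR_RGB2HSV)
m=(np.hypot(P[...,0]-.46,P[...,1]+.195)<.05)&(P[...,2]>.07)&(P[...,2]<.17)&(hsv[...,1]>90)
q=P[m];print(m.sum(),'amber z',np.percentile(q[:,2],[0,2,98]).round(4) if m.any() else '')
m=(np.hypot(P[...,0]-.46,P[...,1]+.195)<.058)&(abs(P[...,2]-.073)<.01)&(hsv[...,1]<60)
print('pan z',m.sum(),np.median(P[m][:,2]).round(4))
cv2.imwrite(f'pics/{sys.argv[1]}.png',cv2.resize(f['frame'][80:240,320:520,::-1],None,fx=3.5,fy=3.5,interpolation=2))
E
python3 look.py s5
```

```text
t 7.98 tcp [ 0.4589 -0.1944  0.1155] rot [ 3.1412e+00  9.0000e-04 -3.4620e-01] F [-0.87  0.53 -1.84] d mm [ 0.6 -0.1 34.5]
482 amber z [0.076  0.1081 0.1611]
pan z 1332 0.077
```

View pics/s5.png

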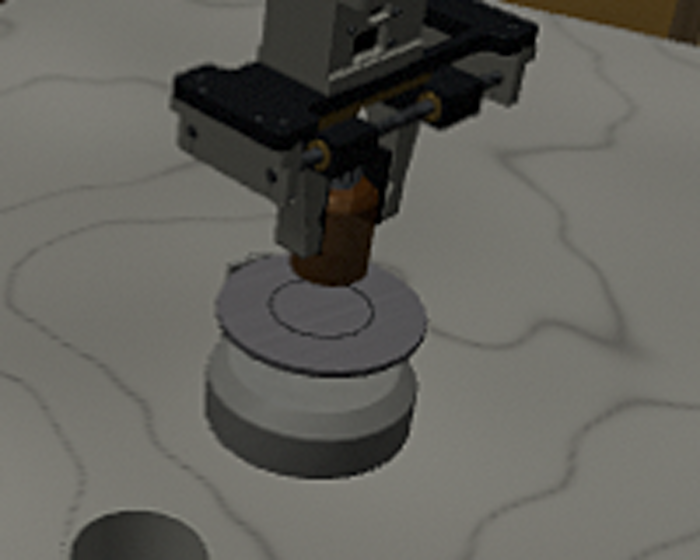

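The bottle hangs upright over the pan: foot at crop (330,280), pan circle at (322,307). I'll come down to about 4 mm above the pan, then check centring.

Request:
{"method": "jog_arm", "body": {"targets": [{"dx": 0,"dy": 0,"dz": 3,"rx": 0,"ry": 0,"rz": 0,"gripper": 0.8},{"dx": 0,"dy": 0,"dz": 8,"rx": 0,"ry": 0,"rz": 0,"gripper": 0.8},{"dx": 0,"dy": 0,"dz": 13,"rx": 0,"ry": 0,"rz": 0,"gripper": 0.8},{"dx": 0,"dy": 0,"dz": 18,"rx": 0,"ry": 0,"rz": 0,"gripper": 0.8},{"dx": 0,"dy": 0,"dz": 22,"rx": 0,"ry": 0,"rz": 0,"gripper": 0.8},{"dx": 0,"dy": 0,"dz": 24,"rx": 0,"ry": 0,"rz": 0,"gripper": 0.8},{"dx": 0,"dy": 0,"dz": 25,"rx": 0,"ry": 0,"rz": 0,"gripper": 0.8},{"dx": 0,"dy": 0,"dz": 25,"rx": 0,"ry": 0,"rz": 0,"gripper": 0.8}]}}

```text
t: 8.65
eef_pos: [0.4591, -0.1947, 0.0906]
ee_rot: [3.141, 0.0, -0.347]
force: [-0.9, -0.2, -1.6]
width: 0.0434
gripper_force: 20.0
```

```bash
python3 look.py s6; python3 - <<'E'
from h import *
# pan outline in both first pictures: circle of 60 mm fitted to the disc's edge at z=.078, strip side left out
for n in('top','side'):
    f=np.load(f'{n}0.npy',allow_pickle=True).item();P=cloud(f)
    m=((np.hypot(P[...,0]-.46,P[...,1]+.195)<.072)&(abs(P[...,2]-.0775)<.006)).astype(np.uint8)
    m=cv2.morphologyEx(m,cv2.MORPH_OPEN,np.ones((9,9)))
    c=max(cv2.findContours(m,0,1)[0],key=cv2.contourArea)[:,0]
    w=np.array([onplane(f,u,v,.078)[:2] for u,v in c.astype(float)])
    A=np.c_[2*w,np.ones(len(w))];x=np.linalg.lstsq(A,(w**2).sum(1),rcond=None)[0]
    print(n,x[:2].round(4),'r',np.sqrt(x[2]+x[:2]@x[:2]).round(4))
E
```

```text
t 8.7 tcp [ 0.4592 -0.1947  0.0908] rot [ 3.1415e+00  1.0000e-04 -3.4680e-01] F [ 0.16  0.53 -2.75] d mm [ 0.2 -0.3  9.8]
453 amber z [0.0764 0.0841 0.1391]
pan z 1067 0.077
top [ 0.4613 -0.1949] r 0.0576
side [ 0.46   -0.1889] r 0.0573
```

View pics/s6.png

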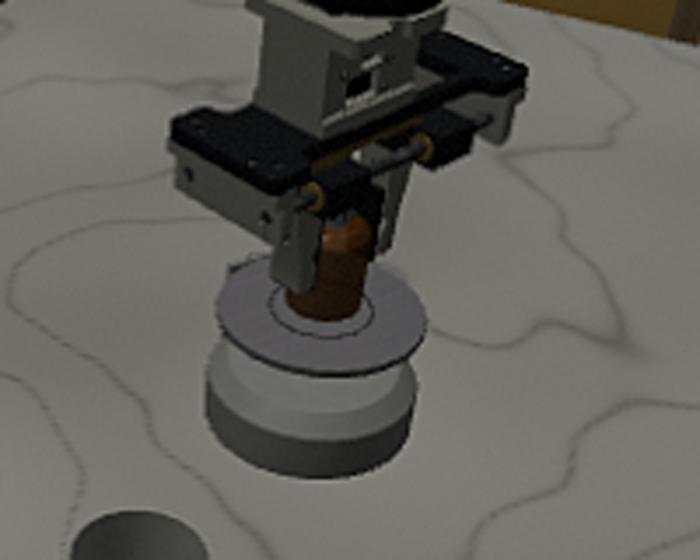

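The foot is within the dark circle, about 2 mm to the far side. I'll shift 2 mm towards the camera and lower at about 1 mm per row.

Request:
{"method": "jog_arm", "body": {"targets": [{"dx": 0,"dy": -1,"dz": 0,"rx": 0,"ry": 0,"rz": 0,"gripper": 0.8},{"dx": -1,"dy": -2,"dz": 0,"rx": 0,"ry": 0,"rz": 0,"gripper": 0.8},{"dx": -1,"dy": -2,"dz": 1,"rx": 0,"ry": 0,"rz": 0,"gripper": 0.8},{"dx": -1,"dy": -2,"dz": 2,"rx": 0,"ry": 0,"rz": 0,"gripper": 0.8},{"dx": -1,"dy": -2,"dz": 3,"rx": 0,"ry": 0,"rz": 0,"gripper": 0.8},{"dx": -1,"dy": -2,"dz": 4,"rx": 0,"ry": 0,"rz": 0,"gripper": 0.8},{"dx": -1,"dy": -2,"dz": 5,"rx": 0,"ry": 0,"rz": 0,"gripper": 0.8},{"dx": -1,"dy": -2,"dz": 6,"rx": 0,"ry": 0,"rz": 0,"gripper": 0.8}]}}

```text
t: 9.37
eef_pos: [0.4589, -0.1925, 0.0848]
ee_rot: [3.142, 0.0, -0.347]
force: [0.7, 0.4, -2.0]
width: 0.0435
gripper_force: 20.0
```

Request:
{"method": "jog_arm", "body": {"targets": [{"dx": 0,"dy": 0,"dz": 1,"rx": 0,"ry": 0,"rz": 0,"gripper": 0.8},{"dx": 0,"dy": 0,"dz": 2,"rx": 0,"ry": 0,"rz": 0,"gripper": 0.8},{"dx": 0,"dy": 0,"dz": 2.5,"rx": 0,"ry": 0,"rz": 0,"gripper": 0.8},{"dx": 0,"dy": 0,"dz": 3,"rx": 0,"ry": 0,"rz": 0,"gripper": 0.8},{"dx": 0,"dy": 0,"dz": 3.5,"rx": 0,"ry": 0,"rz": 0,"gripper": 0.8},{"dx": 0,"dy": 0,"dz": 4,"rx": 0,"ry": 0,"rz": 0,"gripper": 0.8},{"dx": 0,"dy": 0,"dz": 4,"rx": 0,"ry": 0,"rz": 0,"gripper": 0.8},{"dx": 0,"dy": 0,"dz": 4,"rx": 0,"ry": 0,"rz": 0,"gripper": 0.8}]}}

```text
t: 10.03
eef_pos: [0.4589, -0.1925, 0.0809]
ee_rot: [3.142, 0.0, -0.347]
force: [-0.5, 0.8, -0.8]
width: 0.0431
gripper_force: 20.0
```

```bash
for i in 1 2 3; do python3 look.py s7; done
```

```text
t 10.08 tcp [ 0.4589 -0.1925  0.0809] rot [ 3.1416 -0.     -0.3468] F [-1.   -0.04 -0.89] d mm [ 1.2  1.7 -0.1]
462 amber z [0.0723 0.0749 0.1668]
pan z 993 0.072
t 10.13 tcp [ 0.4589 -0.1925  0.0809] rot [ 3.1416  0.     -0.3468] F [ 0.29 -0.96 -0.53] d mm [ 1.3  1.7 -0.1]
464 amber z [0.0726 0.0746 0.1675]
pan z 994 0.0721
t 10.18 tcp [ 0.4589 -0.1925  0.0809] rot [-3.1416  0.     -0.3468] F [-0.88 -0.25 -0.12] d mm [ 1.3  1.7 -0.1]
463 amber z [0.0731 0.0749 0.1663]
pan z 993 0.072
```

The pan has sunk 5 mm with about 0.6 N still carried by the gripper. I'll go 1.5 mm lower, then release.

Request:
{"method": "jog_arm", "body": {"targets": [{"dx": 0,"dy": 0,"dz": 0.5,"rx": 0,"ry": 0,"rz": 0,"gripper": 0.8},{"dx": 0,"dy": 0,"dz": 1,"rx": 0,"ry": 0,"rz": 0,"gripper": 0.8},{"dx": 0,"dy": 0,"dz": 1.5,"rx": 0,"ry": 0,"rz": 0,"gripper": 0.8},{"dx": 0,"dy": 0,"dz": 1.5,"rx": 0,"ry": 0,"rz": 0,"gripper": 0.8},{"dx": 0,"dy": 0,"dz": 1.5,"rx": 0,"ry": 0,"rz": 0,"gripper": 0.8},{"dx": 0,"dy": 0,"dz": 1.5,"rx": 0,"ry": 0,"rz": 0,"gripper": 0.8},{"dx": 0,"dy": 0,"dz": 1.5,"rx": 0,"ry": 0,"rz": 0,"gripper": 0.8},{"dx": 0,"dy": 0,"dz": 1.5,"rx": 0,"ry": 0,"rz": 0,"gripper": 0.8}], "force": 5}}

```text
t: 10.85
eef_pos: [0.4589, -0.1925, 0.0794]
ee_rot: [3.142, -0.0, -0.347]
force: [-0.3, 0.3, -0.1]
width: 0.0439
gripper_force: 5.0
```

Request:
{"method": "jog_arm", "body": {"targets": [{"dx": 0,"dy": 0,"dz": 0,"rx": 0,"ry": 0,"rz": 0,"gripper": 0.49},{"dx": 0,"dy": 0,"dz": 0,"rx": 0,"ry": 0,"rz": 0,"gripper": 0.47},{"dx": 0,"dy": 0,"dz": 0,"rx": 0,"ry": 0,"rz": 0,"gripper": 0.44},{"dx": 0,"dy": 0,"dz": 0,"rx": 0,"ry": 0,"rz": 0,"gripper": 0.38},{"dx": 0,"dy": 0,"dz": 0,"rx": 0,"ry": 0,"rz": 0,"gripper": 0.3},{"dx": 0,"dy": 0,"dz": 0,"rx": 0,"ry": 0,"rz": 0,"gripper": 0.2},{"dx": 0,"dy": 0,"dz": 0,"rx": 0,"ry": 0,"rz": 0,"gripper": 0.1},{"dx": 0,"dy": 0,"dz": 0,"rx": 0,"ry": 0,"rz": 0,"gripper": 0.1}]}}

```text
t: 11.52
eef_pos: [0.4589, -0.1925, 0.0794]
ee_rot: [-3.142, -0.0, -0.347]
force: [0.1, 0.9, 0.3]
width: 0.0749
gripper_force: 0.0
```

```bash
python3 look.py s8
```

```text
t 11.57 tcp [ 0.459  -0.1925  0.0794] rot [-3.1416 -0.     -0.3468] F [ 0.05 -0.9  -0.31] d mm [ 1.2  1.7 -1.6]
585 amber z [0.0705 0.0734 0.1653]
pan z 899 0.0702
```

View pics/s8.png

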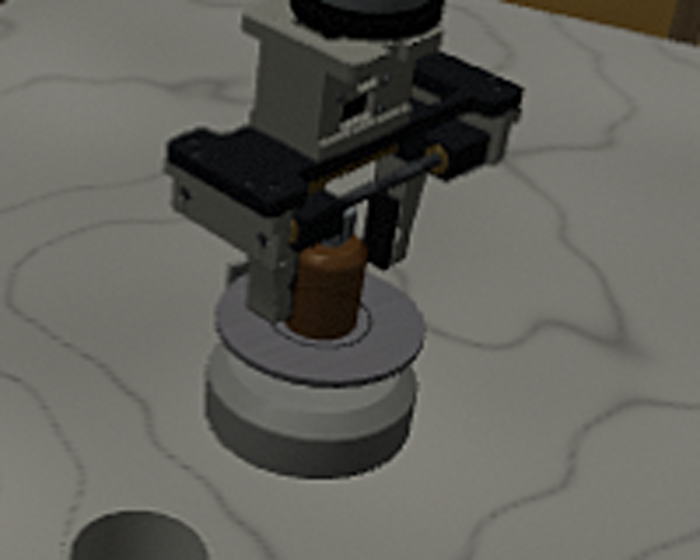

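The bottle stands free and upright inside the dark circle at crop (322,310), with an even margin and the pan sunk about 7 mm. Opening fully and lifting straight off.

Request:
{"method": "jog_arm", "body": {"targets": [{"dx": 0,"dy": 0,"dz": 0,"rx": 0,"ry": 0,"rz": 0,"gripper": 0},{"dx": 0,"dy": 0,"dz": -3,"rx": 0,"ry": 0,"rz": 0,"gripper": 0},{"dx": 0,"dy": 0,"dz": -10,"rx": 0,"ry": 0,"rz": 0,"gripper": 0},{"dx": 0,"dy": 0,"dz": -24,"rx": 0,"ry": 0,"rz": 0,"gripper": 0},{"dx": 0,"dy": 0,"dz": -44,"rx": 0,"ry": 0,"rz": 0,"gripper": 0},{"dx": 0,"dy": 0,"dz": -68,"rx": 0,"ry": 0,"rz": 0,"gripper": 0},{"dx": 0,"dy": 0,"dz": -94,"rx": 0,"ry": 0,"rz": 0,"gripper": 0},{"dx": 0,"dy": 0,"dz": -115,"rx": 0,"ry": 0,"rz": 0,"gripper": 0}]}}

```text
t: 12.23
eef_pos: [0.4592, -0.1926, 0.197]
ee_rot: [-3.141, -0.002, -0.347]
force: [0.4, 0.9, 0.1]
width: 0.0875
gripper_force: 0.0
```

Request:
{"method": "jog_arm", "body": {"targets": [{"dx": 0,"dy": 0,"dz": -10,"rx": 0,"ry": 0,"rz": 0,"gripper": 0},{"dx": 0,"dy": 0,"dz": -15,"rx": 0,"ry": 0,"rz": 0,"gripper": 0},{"dx": 0,"dy": 0,"dz": -15,"rx": 0,"ry": 0,"rz": 0,"gripper": 0},{"dx": 0,"dy": 0,"dz": -15,"rx": 0,"ry": 0,"rz": 0,"gripper": 0},{"dx": 0,"dy": 0,"dz": -15,"rx": 0,"ry": 0,"rz": 0,"gripper": 0},{"dx": 0,"dy": 0,"dz": -15,"rx": 0,"ry": 0,"rz": 0,"gripper": 0},{"dx": 0,"dy": 0,"dz": -15,"rx": 0,"ry": 0,"rz": 0,"gripper": 0},{"dx": 0,"dy": 0,"dz": -15,"rx": 0,"ry": 0,"rz": 0,"gripper": 0}]}}

```text
t: 12.9
eef_pos: [0.4586, -0.1924, 0.2087]
ee_rot: [3.141, 0.001, -0.347]
force: [-0.5, 0.3, 1.0]
width: 0.0875
gripper_force: 0.0
```

```bash
python3 look.py s9
```

```text
t 12.95 tcp [ 0.4588 -0.1925  0.2089] rot [ 3.1413e+00  8.0000e-04 -3.4680e-01] F [-0.25 -0.52 -0.74] d mm [  1.5   1.6 127.9]
583 amber z [0.0704 0.0734 0.1249]
pan z 1054 0.0703
```

View pics/s9.png

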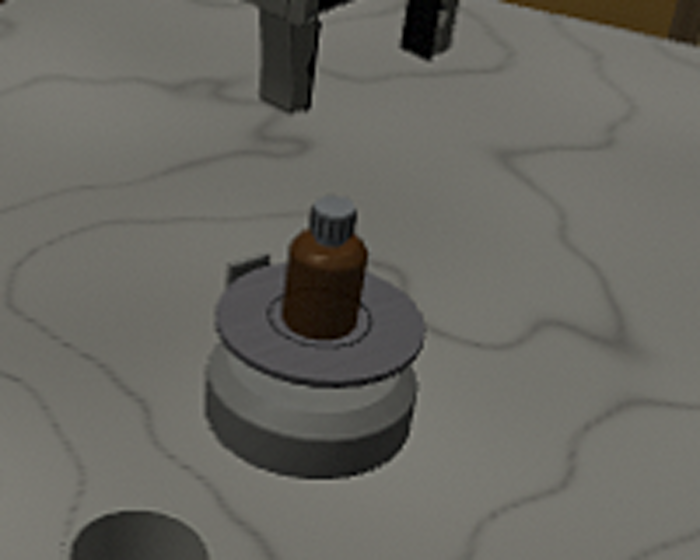

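The bottle stands upright and centred in the ring (foot at crop (321,322)), with the gripper clear and the pan at rest about 7 mm down. Handing in.

```bash
python3 -c "
from station import arm
print(arm.job_done())"
```

```text
the job is handed in; nothing more can be done
None
```

The squat atomiser is standing upright and released in the centre of the pan, which has sunk about 7 mm of its 16 mm (roughly 0.23 kg); I didn't touch the tall atomiser or the cup, and the job was handed in at about 13 s (no verdict returned).

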